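# Put the hot-air nozzles back on their rack in size order

## Robot

A 7-joint arm with a two-finger parallel gripper is mounted at the origin on the work surface. World frame = base frame: x ahead of the robot, y to its left, z up, the work surface at z = 0. Lengths are in m, angles in rad, forces in N, time in s.
With the tool pointing down it reaches from about 0.4 to 0.875 m from the base axis. Payload 19.3 kg.
Tool frame: the origin (TCP) lies at the very end of the fingers, on their centre line; the grasp point (between the pads) lies bot.tcp_to_grasp behind it (bot.tcp_to_grasp is the distance from the TCP to the grasp point, in m); z points along the fingers, y is the direction in which the jaws open and shut (so a half turn about z gives the same grasp; the last joint's range is limited). The gripper opens to 85 mm and grips with 20 to 120 N. Pads are 22 mm wide; open, the fingers measure 114 mm over their backs; the gripper's body (76 mm by 85 mm) begins 54 mm behind the grasp point. The pads swing forward as they close: fully open they stand 13 mm farther back than shut.
Start: joints at [1.223, 0.521, -0.036, 1.599, 0.021, 1.021, -0.113], TCP at [0.171, -0.601, 0.231] pointing down, gripper open.
Joint ranges: [-2.91, 2.91], [-0.3, 2.13], [-1.5, 1.42], [0.17, 2.43], [-1.26, 4.41], [0.16, 1.93], [-2.52, 2.52]. Speed limits (rad/s): [1.89, 1.89, 2.39, 2.39, 3.01, 3.01, 3.01].

## Interface

Orientations are given as [roll, pitch, yaw] about the fixed x, y, z axes, in that order (R = Rz(yaw) Ry(pitch) Rx(roll)).
In Python, from workcell import bot gives the robot as it stands.
- The arm moves only by the tool servo_tool, never from a script. Its argument "targets" is a list of rows, each a list of 2 entries, a list of its own where there are three numbers: the shift along the tool's x, y, z in units of 0.05 m (1.0 is 0.05 m), then the turn about the tool's z in units of 5 degrees (1.0 is 5 degrees). A call has 1 to 12 rows; each row shifts and turns the commanded pose from where the row before left it, along the tool's axes as they then stand; what a row does not reach is not made up. A row lasts 1/8 s, in which the tool goes at most 62.5 mm and 10.7 degrees, less where a joint would pass 70% of its speed; a pose out of reach is approached as far as the arm can. A call with a number of a shift or a turn outside -1 to 1 is refused whole. A call with a gripper value outside its range is refused whole. "gripper" is the opening, from -1 (shut) to 1 (fully open), so that 0 is half open, set as the call begins (left out, the last holds). The fingers move at their own pace and stop on an object; "newtons" is the grip in N (left out, the last holds). Time passes only in rows, so rows that do not move let the fingers close. It gives the time, the measured TCP pose, the force and the opening at its end, in the units of the state.
- bot.observe(): the state, without advancing time (a new reading comes with each control period).
- bot.grab_frame(name): name is "scene" or "top" or "wrist"; returns the picture (384x512x3 uint8, blue, green, red); there is no depth.
- bot.get_calibration(name): a dict with "fx", "fy", "cx", "cy" (pixels), "pose" (4x4, takes a point from camera to world coordinates). Camera axes: x right, y up, looking along -z (the intrinsics and any distortion apply to the point x, -y, -z); pixel columns grow to the right and rows downward; lengths in m; the calibration is good to about 2 mm. A picture is of the moment at which its call begins: read the wrist's pose just before it. get_calibration takes no time and is no camera call; for the wrist camera it gives the pose at the moment of the call.
- bot.job_done(): hands the job in, once; it reports no verdict.
The state is a dict: "clock": time; "qpos": joint angles; "qd": joint speeds; "joint_efforts": joint torques, N m; "position": TCP position; "tool_rot": TCP orientation; "force": force on the tool from outside, world axes, zero at the start; "moment": the same for the moment, N m; "grip_width": finger opening in m.
Only numpy, scipy, OpenCV 4.12 (cv2) and the standard library are available. Lean on these libraries where they do the work, as an engineer would, in place of code of your own. Each camera call takes 0.05 s, during which the arm holds its last target.

## Task

Put the four square hot-air nozzles back on the black rack, one centred over each stud and standing flat on the deck, graded by hood size: the smallest at the end nearest the blue hot-air station, the largest at the far end. Do not tip any nozzle over, and leave the flux jar where it stands.

Things in the scene. Friction and masses are not known exactly. Their poses are not given: they have to be found in the camera images.
- nozzle_28_center (a point): Loose bare-steel nozzle, about 42 g, upright on the bench: square hood 28 x 28 mm, 22 mm high, open below, walls 2 mm; on its middle a round collar 26 mm across, 40 mm tall, to hold it by from above. 62 mm high in all. Point: on the axis, half-way up, 31 mm above the lower rim, 9 mm above the hood's top; z up, x and y square to the hood's sides.
- nozzle_40_center (a point): Loose bare-steel nozzle, about 60 g, upright on the bench: square hood 40 x 40 mm, 22 mm high, open below, walls 2 mm; on its middle a round collar 26 mm across, 40 mm tall, to hold it by from above. 62 mm high in all. Point: on the axis, half-way up, 31 mm above the lower rim, 9 mm above the hood's top; z up, x and y square to the hood's sides.
- nozzle_52_center (a point): Loose bare-steel nozzle, about 78 g, upright on the bench: square hood 52 x 52 mm, 22 mm high, open below, walls 2 mm; on its middle a round collar 26 mm across, 40 mm tall, to hold it by from above. 62 mm high in all. Point: on the axis, half-way up, 31 mm above the lower rim, 9 mm above the hood's top; z up, x and y square to the hood's sides.
- nozzle_64_center (a point): Loose bare-steel nozzle, about 96 g, upright on the bench: square hood 64 x 64 mm, 22 mm high, open below, walls 2 mm; on its middle a round collar 26 mm across, 40 mm tall, to hold it by from above. 62 mm high in all. Point: on the axis, half-way up, 31 mm above the lower rim, 9 mm above the hood's top; z up, x and y square to the hood's sides.
- stud_1: Fixed steel stud at the robot's left end of the row (+y) on the rack, 8 mm thick, 13 mm tall, coned tip. Origin at its foot on the deck, z up, y along the row (studs 88 mm apart). Rack: low black steel channel 90 x 360 mm, flat deck 20 mm above the bench, studs along its middle. A nozzle stands on the deck with the stud inside its hood.
- stud_2: Fixed steel stud second from the robot's left on the rack, 8 mm thick, 13 mm tall, coned tip. Origin at its foot on the deck, z up, y along the row (studs 88 mm apart). Rack: low black steel channel 90 x 360 mm, flat deck 20 mm above the bench, studs along its middle. A nozzle stands on the deck with the stud inside its hood.
- stud_3: Fixed steel stud third from the robot's left on the rack, 8 mm thick, 13 mm tall, coned tip. Origin at its foot on the deck, z up, y along the row (studs 88 mm apart). Rack: low black steel channel 90 x 360 mm, flat deck 20 mm above the bench, studs along its middle. A nozzle stands on the deck with the stud inside its hood.
- stud_4: Fixed steel stud at the robot's right end of the row (-y) on the rack, 8 mm thick, 13 mm tall, coned tip. Origin at its foot on the deck, z up, y along the row (studs 88 mm apart). Rack: low black steel channel 90 x 360 mm, flat deck 20 mm above the bench, studs along its middle. A nozzle stands on the deck with the stud inside its hood.
- station: Fixed hot-air station beyond one end of the rack, left or right: blue box 170 mm deep (x), 110 mm wide, 86 mm high, black front, black handpiece on its lid (up to 118 mm high). Origin at bench height under the middle of its front face, x pointing back through it. On the opposite side, past the other end, a grey fume extractor, 150 x 120 mm, 117 mm high.
- flux_jar: Loose amber glass jar with a black cap, 42 mm across, 36 mm high, beside the rack, to be left standing. Origin under its centre, z up.
Not all that is in view belongs to the job. Leave any yellow look-alike of the part that bears nozzle_64_center alone.

How it is judged:
By the outcome, as a careful person would: the job done as asked, in the order asked, and still so for the second after the job is handed in, with the robot touching nothing.
It also fails if it takes over 96 s, if anything falls off the work surface, if the arm or the gripper's body presses on something with over 40 N, if the wrist force passes 120 N, or if a joint passes its speed limit or range.

## Working session

There is one attempt and no reset: what is moved stays moved. The work goes in short steps, Python scripts to look and compute and a tool call to move; the robot and the scene stay as the last step left them, time stands still between calls to the robot, and variables do not carry over. Pictures are saved under pics/ and viewed, and the job is handed in when it is done.

Besides the shell and the picture viewer there is one more tool, called after "Request:" as name(argument=value, ...), one argument or row to a line, values as JSON. servo_tool: Moves the arm, as the interface text tells. Its arguments: {"type":"object","properties":{"targets":{"type":"array","items":{"type":"array"}},"gripper":{"type":"number"},"newtons":{"type":"number"}},"required":["targets"]}

```bash
ls; mkdir -p pics; python3 - <<'E'
from workcell import bot
import cv2
print(bot.observe(), bot.tcp_to_grasp)
for n in ("scene","top","wrist"):
    c=bot.get_calibration(n); print(n,c)
    cv2.imwrite(f"pics/{n}0.png",bot.grab_frame(n))
E
```

```text
pics
{'clock': 0.0, 'qpos': array([ 1.22280871,  0.52205195, -0.03634512,  1.60001706,  0.02115191,
        1.02109282, -0.11284115]), 'qd': array([ 1.89023348e-04,  5.59818158e-04,  5.92412992e-04,  7.45173814e-04,
        5.01064155e-04, -7.49550170e-05, -4.46848100e-04]), 'joint_efforts': array([ 1.57952130e-03, -9.27113342e+01,  1.98108561e+00, -3.69935560e+01,
        1.79339165e-02,  8.21678579e-03, -6.06264121e-05]), 'position': array([ 0.17128382, -0.60070885,  0.23069863]), 'tool_rot': array([-3.14040627e+00,  3.53016329e-05,  2.77726896e-01]), 'force': array([0.12132022, 0.44108362, 0.03809186]), 'moment': array([ 0.00101651, -0.03061582, -0.01983639]), 'grip_width': 0.08550404226142798} 0.0187
scene {'fx': 408.1344720822983, 'fy': 408.1344720822983, 'cx': 252.25733711625037, 'cy': 184.25816398640282, 'pose': array([[ 0.3963113 , -0.77479488,  0.49257512,  1.05309876],
       [ 0.91808613,  0.33009288, -0.21944599, -0.25330626],
       [ 0.00743009,  0.53919531,  0.84214797,  1.00351034],
       [ 0.        ,  0.        ,  0.        ,  1.        ]])}
top {'fx': 433.23151315357705, 'fy': 433.23151315357705, 'cx': 255.9259249604704, 'cy': 198.81300317502564, 'pose': array([[ 0.00587937,  0.99737114, -0.07222354,  0.4262702 ],
       [-0.99997117,  0.00621098,  0.00436766,  0.02774921],
       [ 0.00480475,  0.07219578,  0.99737891,  1.30611633],
       [ 0.        ,  0.        ,  0.        ,  1.        ]])}
wrist {'fx': 334.6084567262468, 'fy': 334.6084567262468, 'cx': 253.39055029014938, 'cy': 194.88501064295687, 'pose': array([[ 2.74872212e-01,  9.08384664e-01,  3.15091368e-01,
         2.53153168e-01],
       [-9.61480280e-01,  2.60022764e-01,  8.91281802e-02,
        -5.77094600e-01],
       [-9.68256322e-04, -3.27452996e-01,  9.44866973e-01,
         3.73836246e-01],
       [ 0.00000000e+00,  0.00000000e+00,  0.00000000e+00,
         1.00000000e+00]])}
```

View pics/scene0.png

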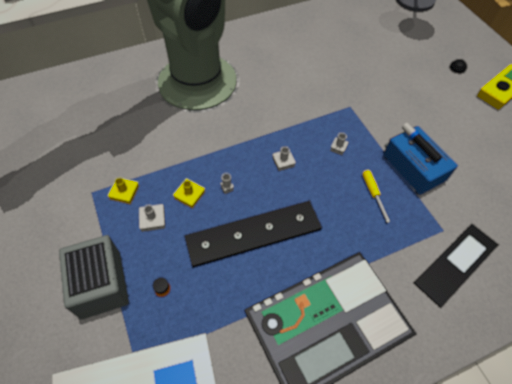

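View pics/top0.png

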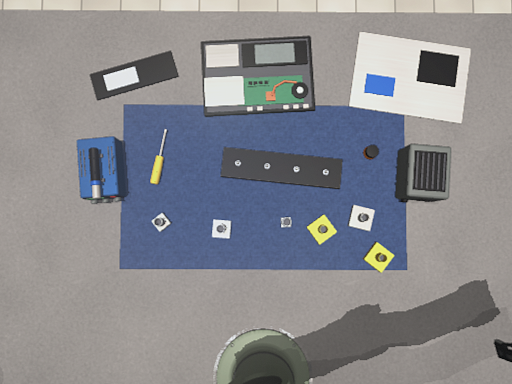

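Station is on the left (+y) in the top view, so stud_1 takes nozzle 28, then 40, 52, and stud_4 takes 64. Next I measure everything in the top view.

```bash
cat > h.py <<'E'
import numpy as np, cv2
from workcell import bot
def ray(cal,u,v):
    d=np.array([(u-cal['cx'])/cal['fx'],-(v-cal['cy'])/cal['fy'],-1.0])
    P=np.array(cal['pose']); return P[:3,3],P[:3,:3]@d
def onz(cal,u,v,z):
    o,d=ray(cal,u,v); return (o+d*(z-o[2])/d[2])
def proj(cal,p):
    P=np.array(cal['pose']); c=P[:3,:3].T@(np.asarray(p)-P[:3,3])
    return cal['cx']+cal['fx']*c[0]/-c[2], cal['cy']-cal['fy']*c[1]/-c[2]
E
python3 - <<'E'
from h import *
im=cv2.imread("pics/top0.png"); c=bot.get_calibration("top")
crop=im[130:280,110:420]; cv2.imwrite("pics/topcrop.png",cv2.resize(crop,None,fx=2.5,fy=2.5,interpolation=cv2.INTER_CUBIC))
hsv=cv2.cvtColor(im,cv2.COLOR_BGR2HSV)
m=((hsv[...,1]<60)&(hsv[...,2]>140)).astype(np.uint8)*255
m[:195]=0;m[270:]=0;m[:,:122]=0;m[:,406:]=0
m=cv2.morphologyEx(m,cv2.MORPH_CLOSE,np.ones((5,5)))
cs,_=cv2.findContours(m,cv2.RETR_EXTERNAL,cv2.CHAIN_APPROX_NONE)
for k in cs:
    if cv2.contourArea(k)<20: continue
    q=np.array([onz(c,u,v,.022)[:2] for u,v in k[:,0]],np.float32)*1000
    r=cv2.minAreaRect(q); print("hood",cv2.boundingRect(k),r)
# studs
for u,v in [(238,163),(267,166),(296.5,169),(325.5,172)]:
    print("stud",onz(c,u,v,.033)[:3].round(4))
E
```

```text
hood (212, 219, 19, 20) ((430.29736328125, 124.7505111694336), (54.046688079833984, 54.587467193603516), 85.58438873291016)
hood (281, 217, 11, 11) ((450.9815979003906, -67.32500457763672), (29.577661514282227, 29.720869064331055), 0.3391079902648926)
hood (151, 213, 19, 19) ((449.31341552734375, 304.367919921875), (41.39452362060547, 41.673622131347656), 39.50584030151367)
hood (349, 205, 26, 26) ((465.78961181640625, -290.99169921875), (66.7983627319336, 65.72480773925781), 76.29031372070312)
stud [0.6245 0.0759 0.033 ]
stud [ 0.6161 -0.0101  0.033 ]
stud [ 0.6078 -0.0975  0.033 ]
stud [ 0.5994 -0.1834  0.033 ]
```

View pics/topcrop.png

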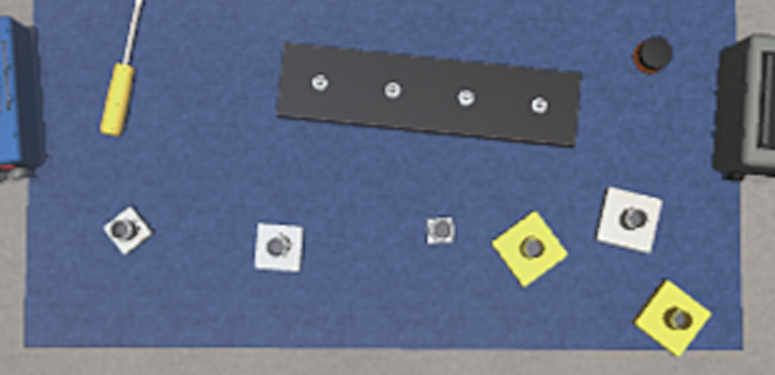

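Top view: nozzle 28 is at px (286,222), 40 at (161,222), 52 at (222,229). There are three candidates for 64: the steel one at (363,217) and yellow look-alikes at (322,229) and (379,257). The steel one fits, since it is bare steel and measures 66 mm, and the enlarged crop confirms it. All measured hood sizes match the given ones, and the stud pitch measures about 87 mm.

```bash
cat >> h.py <<'E'
def plan(x,y,z,yawdeg,n,start=None):
    s=bot.observe(); p=np.array(s['position']); yaw=s['tool_rot'][2]
    if start is not None: p=np.array(start[:3]); yaw=np.radians(start[3])
    d=(np.array([x,y,z])-p)/n/.05; t=np.radians(yawdeg)-yaw; t=(t+np.pi)%(2*np.pi)-np.pi
    out=[]
    for i in range(n):
        a=yaw+t*i/n
        out.append([[round(d[0]*np.cos(a)+d[1]*np.sin(a),2),round(d[0]*np.sin(a)-d[1]*np.cos(a),2),round(-d[2],2)],round(-np.degrees(t)/n/5,2)])
    print(str(out).replace(' ',''))
def st():
    s=bot.observe(); print('t',round(s['clock'],2),'p',s['position'].round(4),'yaw',np.degrees(s['tool_rot'])[2].round(2),'F',s['force'].round(1),'w',round(s['grip_width'],4))
E
python3 - <<'E'
from h import *
plan(.45,-.09,.22,90,15)
E
```

```text
[[[np.float64(0.54),np.float64(-0.55),np.float64(0.01)],np.float64(-0.99)],[[np.float64(0.59),np.float64(-0.5),np.float64(0.01)],np.float64(-0.99)],[[np.float64(0.63),np.float64(-0.45),np.float64(0.01)],np.float64(-0.99)],[[np.float64(0.67),np.float64(-0.4),np.float64(0.01)],np.float64(-0.99)],[[np.float64(0.7),np.float64(-0.34),np.float64(0.01)],np.float64(-0.99)],[[np.float64(0.73),np.float64(-0.28),np.float64(0.01)],np.float64(-0.99)],[[np.float64(0.75),np.float64(-0.21),np.float64(0.01)],np.float64(-0.99)],[[np.float64(0.76),np.float64(-0.15),np.float64(0.01)],np.float64(-0.99)],[[np.float64(0.77),np.float64(-0.08),np.float64(0.01)],np.float64(-0.99)],[[np.float64(0.78),np.float64(-0.01),np.float64(0.01)],np.float64(-0.99)],[[np.float64(0.77),np.float64(0.05),np.float64(0.01)],np.float64(-0.99)],[[np.float64(0.77),np.float64(0.12),np.float64(0.01)],np.float64(-0.99)],[[np.float64(0.75),np.float64(0.19),np.float64(0.01)],np.float64(-0.99)],[[np.float64(0.73),np.float64(0.25),np.float64(0.01)],np.float64(-0.99)],[[np.float64(0.71),np.float64(0.31),np.float64(0.01)],np.float64(-0.99)]]
```

Request:
servo_tool(
  targets=[
    [[0.54,-0.55,0],-1],
    [[0.59,-0.5,0],-1],
    [[0.63,-0.45,0],-1],
    [[0.67,-0.4,0],-1],
    [[0.7,-0.34,0],-1],
    [[0.73,-0.28,0],-1],
    [[0.75,-0.21,0],-1],
    [[0.76,-0.15,0],-1],
    [[0.77,-0.08,0],-1],
    [[0.78,0,0],-1],
    [[0.77,0.05,0],-1],
    [[0.77,0.12,0],-1],
  ],
  gripper=1,
  newtons=30,
)

```text
clock: 1.65
position: [0.3927, -0.1898, 0.2313]
tool_rot: [-3.142, 0.0, 1.328]
force: [0.3, -0.2, -0.5]
grip_width: 0.0855
```

Request:
servo_tool(
  targets=[
    [[0.75,0.19,0],-1],
    [[0.73,0.25,0],-1],
    [[0.71,0.31,0],-1],
    [[0,0,0],0],
    [[0,0,0],0],
  ],
)

```text
clock: 2.28
position: [0.4464, -0.089, 0.2311]
tool_rot: [-3.141, 0.0, 1.586]
force: [0.0, -1.1, 0.5]
grip_width: 0.0853
```

```bash
sed -i 's/round(d\[0\]\*np.cos(a)+d\[1\]\*np.sin(a),2)/float(round(d[0]*np.cos(a)+d[1]*np.sin(a),2))/; s/round(d\[0\]\*np.sin(a)-d\[1\]\*np.cos(a),2),round(-d\[2\],2)\],round(-np.degrees(t)\/n\/5,2)/float(round(d[0]*np.sin(a)-d[1]*np.cos(a),2)),float(round(-d[2],2))],float(round(-np.degrees(t)\/n\/5,2))/' h.py
python3 - <<'E'
from h import *
st(); print(bot.observe()['qpos'].round(2))
c=bot.get_calibration('wrist'); np.save('c1.npy',c,allow_pickle=True)
cv2.imwrite("pics/wrist1.png",bot.grab_frame('wrist'))
E
```

```text
t 2.27 p [ 0.4464 -0.089   0.2311] yaw 90.87 F [ 0.  -1.1  0.5] w 0.0853
[ 0.53  0.29 -0.56  2.01  0.2   0.9  -0.12]
```

View pics/wrist1.png

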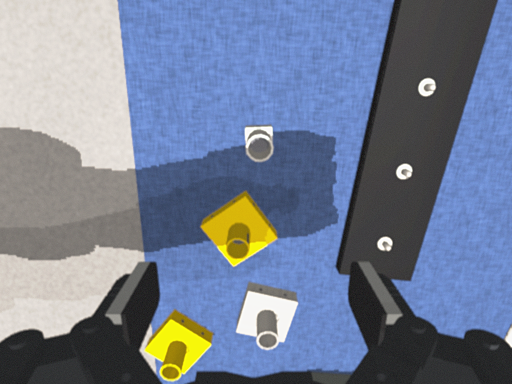

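Wrist view: nozzle 28 at (259,140), steel 64 at (267,315), yellow look-alikes at (240,228) and (178,345), studs at (428,87), (404,172) and (386,244). I'll compute positions from these and cross-check them against the top view.

```bash
python3 - <<'E'
from h import *
c=np.load('c1.npy',allow_pickle=True).item(); im=cv2.imread('pics/wrist1.png'); ct=bot.get_calibration('top'); t=cv2.imread('pics/top0.png')
cs=bot.get_calibration('scene'); si=cv2.imread('pics/scene0.png')
def blob(im,u,v,r,th):
    u,v=int(u),int(v); g=cv2.cvtColor(im[v-r:v+r+1,u-r:u+r+1],cv2.COLOR_BGR2GRAY).astype(float)
    w=np.clip(g-th,0,None); Y,X=np.mgrid[-r:r+1,-r:r+1]; return u+(w*X).sum()/w.sum(), v+(w*Y).sum()/w.sum()
for n,a,b,s in [(1,None,(238,163),(300,218)),(2,(428,87),(267,166),(269,227)),(3,(404,172),(296,169),(238,236)),(4,(386,244),(325,172),(205,245))]:
    tb=blob(t,*b,5,90); sb=blob(si,*s,6,90); print(n,'top',onz(ct,*tb,.030)[:2].round(4),'scene',onz(cs,*sb,.028)[:2].round(4),end=' ')
    if a: w=blob(im,*a,12,110); print('wrist',onz(c,*w,.028)[:2].round(4),end='')
    print()
hsv=cv2.cvtColor(im,cv2.COLOR_BGR2HSV)
for (x0,y0,x1,y1) in [(238,118,282,170),(228,275,305,355)]:
    m=np.zeros(im.shape[:2],np.uint8); m[y0:y1,x0:x1]=((hsv[y0:y1,x0:x1,1]<60)&(hsv[y0:y1,x0:x1,2]>90))*255
    print(m[y0:y1,x0:x1].mean())
cv2.imwrite('pics/w1c.png',np.hstack([cv2.resize(im[110:180,220:300],(640,560),interpolation=2)]))
E
```

```text
1 top [0.6259 0.0778] scene [0.6302 0.0761] 
2 top [ 0.6177 -0.0092] scene [ 0.6212 -0.011 ] wrist [ 0.616  -0.0083]
3 top [ 0.6089 -0.0961] scene [ 0.6135 -0.0977] wrist [ 0.6077 -0.0943]
4 top [ 0.6006 -0.1831] scene [ 0.6046 -0.1849] wrist [ 0.5995 -0.1804]
106.99300699300699
120.0487012987013
```

View pics/w1c.png

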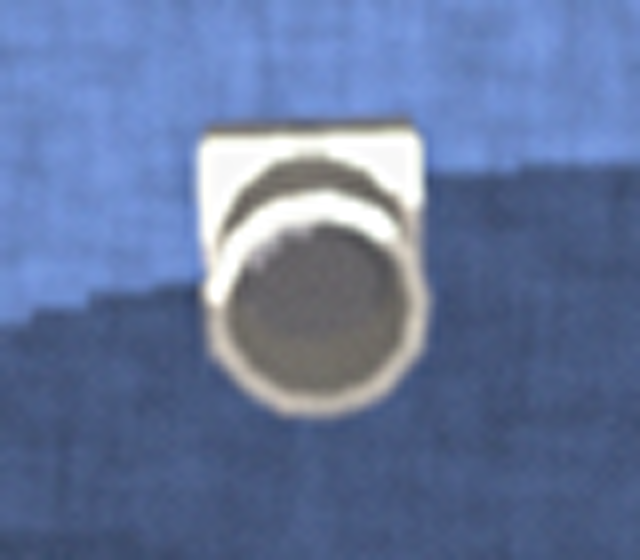

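```bash
python3 - <<'E'
from h import *
c=np.load('c1.npy',allow_pickle=True).item()
print(onz(c,259.3,147.7,.062), [onz(c,220+u/8-.5,110+v/8-.5,.022)[:2] for u,v in [(203,132),(420,130)]])
print('tcp px',proj(c,[.4464,-.089,.05]))
im=cv2.imread('pics/wrist1.png');cv2.imwrite('pics/w1d.png',cv2.resize(im[270:360,220:310],(720,720),interpolation=2))
E
```

```text
[ 0.4521612  -0.06491803  0.062     ] [array([ 0.43750785, -0.05023911]), array([ 0.46569862, -0.04953694])]
tcp px (np.float64(252.8131680413823), np.float64(169.1594688274236))
```

View pics/w1d.png

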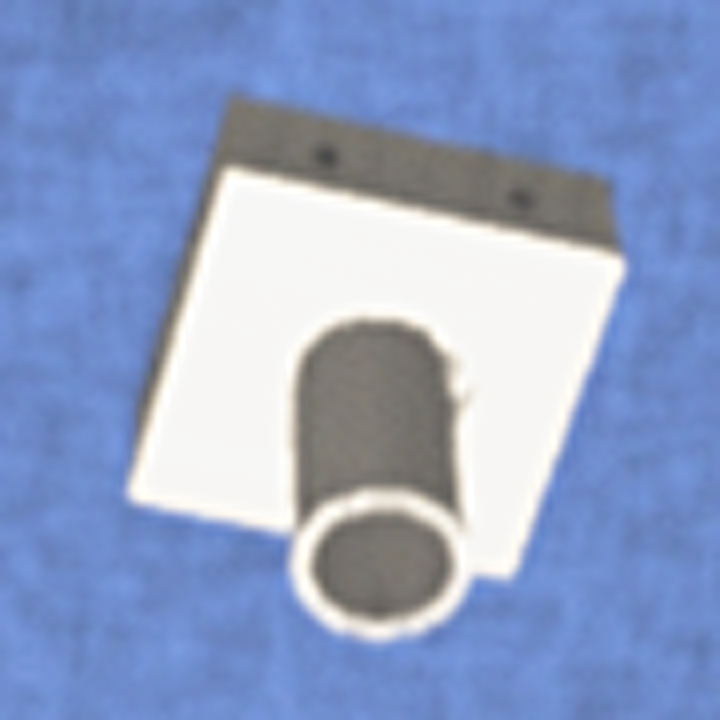

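```bash
python3 - <<'E'
from h import *
plan(.452,-.0648,.09,91.4,4); plan(.452,-.0648,.03,91.4,4,[.452,-.0648,.09,91.4])
E
```

```text
[[[0.12,0.03,0.71],-0.03],[[0.12,0.03,0.71],-0.03],[[0.12,0.03,0.71],-0.03],[[0.12,0.03,0.71],-0.03]]
[[[0.0,0.0,0.3],-0.0],[[0.0,0.0,0.3],-0.0],[[0.0,0.0,0.3],-0.0],[[0.0,0.0,0.3],-0.0]]
```

Request:
servo_tool(
  targets=[
    [[0.12,0.03,0.7],0],
    [[0.12,0.03,0.7],-0.1],
    [[0.12,0.03,0.7],0],
    [[0.12,0.03,0.7],0],
    [[0,0,0.3],0],
    [[0,0,0.2],0],
    [[0,0,0],0],
    [[0,0,0],0],
  ],
)

```text
clock: 3.32
position: [0.4527, -0.0647, 0.0671]
tool_rot: [3.14, 0.0, 1.595]
force: [0.0, -0.2, 0.1]
grip_width: 0.0851
```

```bash
python3 - <<'E'
from h import *
st(); plan(.452,-.0648,.03,91.4,2)
E
```

```text
t 3.33 p [ 0.4527 -0.0647  0.0671] yaw 91.39 F [ 0.  -0.2  0.1] w 0.0851
[[[-0.0,-0.01,0.37],-0.0],[[-0.0,-0.01,0.37],-0.0]]
```

Request:
servo_tool(
  targets=[
    [[0,-0.01,0.37],0],
    [[0,0,0.37],0],
    [[0,0,0],0],
  ],
)

```text
clock: 3.7
position: [0.4516, -0.0644, 0.0292]
tool_rot: [-3.141, 0.0, 1.596]
force: [-0.5, 0.6, 0.2]
grip_width: 0.0854
```

Request:
servo_tool(
  targets=[
    [[0,0,0],0],
    [[0,0,0],0],
    [[0,0,0],0],
    [[0,0,0],0],
    [[0,0,0],0],
    [[0,0,0],0],
  ],
  gripper=-1,
  newtons=30,
)

```text
clock: 4.45
position: [0.4521, -0.0645, 0.0297]
tool_rot: [3.141, 0.0, 1.595]
force: [-1.6, -0.5, 8.8]
grip_width: 0.0251
```

```bash
python3 - <<'E'
from h import *
st()
cv2.imwrite("pics/wrist2.png",bot.grab_frame('wrist'))
E
```

```text
t 4.45 p [ 0.4521 -0.0645  0.0297] yaw 91.41 F [-1.6 -0.5  8.8] w 0.0251
```

View pics/wrist2.png

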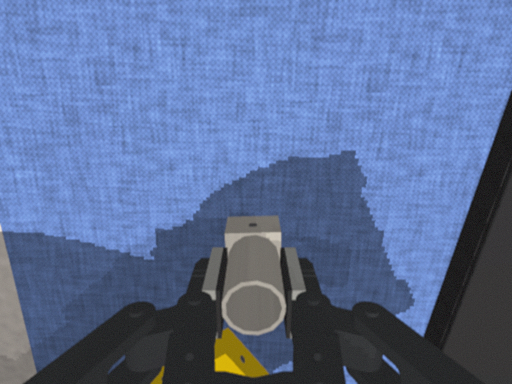

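```bash
python3 - <<'E'
from h import *
c=bot.get_calibration('wrist'); im=cv2.imread('pics/wrist2.png')
cv2.imwrite('pics/w2c.png',cv2.resize(im[210:340,190:320],(780,780),interpolation=2))
plan(.452,-.0645,.15,91.4,3)
# hover: nozzle 28 toward stud1 but first hover off to see
plan(.6245,.078,.15,84.5,6,[.452,-.0645,.15,91.4])
E
```

```text
[[[-0.0,-0.0,-0.8],0.0],[[-0.0,-0.0,-0.8],0.0],[[-0.0,-0.0,-0.8],0.0]]
[[[0.46,0.59,-0.0],0.23],[[0.47,0.58,-0.0],0.23],[[0.48,0.57,-0.0],0.23],[[0.5,0.56,-0.0],0.23],[[0.51,0.55,-0.0],0.23],[[0.52,0.54,-0.0],0.23]]
```

View pics/w2c.png

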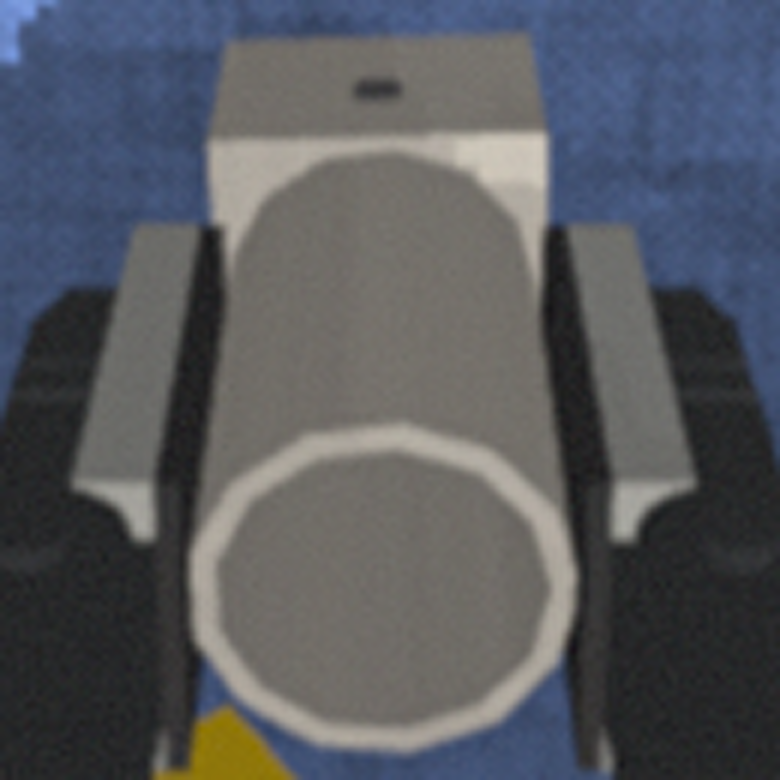

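```bash
python3 - <<'E'
from h import *
c=bot.get_calibration('wrist')
print(onz(c,253.6,307.4,.062), onz(c,190+208/6-.5,210+138/6-.5,.022), onz(c,190+548/6-.5,210+138/6-.5,.022))
E
```

```text
[ 0.4526628  -0.06488957  0.062     ] [ 0.43778541 -0.05165835  0.022     ] [ 0.46589872 -0.05096326  0.022     ]
```

Request:
servo_tool(
  targets=[
    [[0,0,-0.8],0],
    [[0,0,-0.8],0],
    [[0,0,-0.8],0],
    [[0,0,0],0],
  ],
)

```text
clock: 5.0
position: [0.453, -0.0647, 0.1517]
tool_rot: [3.137, 0.001, 1.595]
force: [0.2, 0.2, -1.1]
grip_width: 0.025
```

Request:
servo_tool(
  targets=[
    [[0.3,0.59,0],0.23],
    [[0.3,0.58,0],0.23],
    [[0.3,0.57,0],0.23],
    [[0.3,0.56,0],0.23],
    [[0.3,0.55,0],0.23],
    [[0.3,0.54,0],0.23],
    [[0,0,0],0],
    [[0,0,0],0],
  ],
)

```text
clock: 6.0
position: [0.6226, 0.0211, 0.1484]
tool_rot: [-3.14, 0.001, 1.475]
force: [-0.7, 1.1, -0.3]
grip_width: 0.025
```

```bash
python3 - <<'E'
from h import *
st()
c=bot.get_calibration('wrist'); np.save('c3.npy',c,allow_pickle=True)
cv2.imwrite("pics/wrist3.png",bot.grab_frame('wrist'))
E
```

```text
t 6.0 p [0.6226 0.0211 0.1484] yaw 84.53 F [-0.7  1.1 -0.3] w 0.025
```

View pics/wrist3.png

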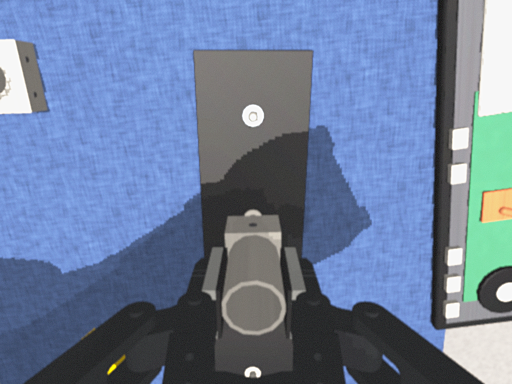

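The wrist estimate of the gripped nozzle agrees with the TCP to about 0.5 mm. Stud_1 is clearly visible at (253,116), on the rack's middle line.

```bash
python3 - <<'E'
from h import *
c=np.load('c3.npy',allow_pickle=True).item(); im=cv2.imread('pics/wrist3.png')
cv2.imwrite('pics/w3c.png',cv2.resize(im[95:135,230:275],(720,640),interpolation=2))
for z in(.02,.033): print(onz(c,252.8,115.8,z))
L=[onz(c,u,v,.02)[:2] for u,v in [(194,51),(312,50),(199,150),(308,150)]]; print(np.array(L).round(4))
E
```

```text
[0.62793896 0.07836079 0.02      ]
[0.62810076 0.07968707 0.033     ]
[[0.5887 0.1297]
 [0.6765 0.122 ]
 [0.5814 0.0552]
 [0.6704 0.0468]]
```

View pics/w3c.png

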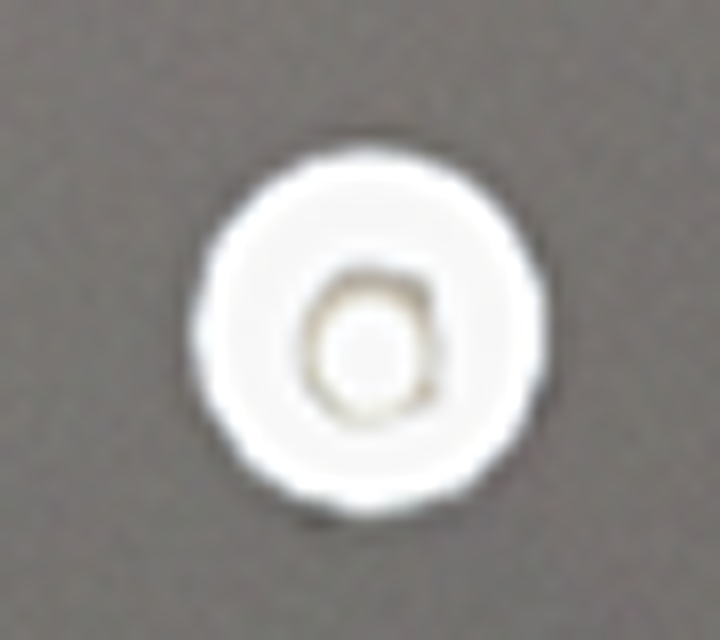

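```bash
python3 - <<'E'
from h import *
plan(.6278,.0790,.10,84.7,4)
E
```

```text
[[[0.29,-0.0,0.24],-0.01],[[0.29,-0.0,0.24],-0.01],[[0.29,-0.0,0.24],-0.01],[[0.29,-0.0,0.24],-0.01]]
```

Request:
servo_tool(
  targets=[
    [[0.29,0,0.24],-0.04],
    [[0.29,0,0.24],0],
    [[0.29,0,0.24],0],
    [[0.29,0,0.24],0],
    [[0,0,0],0],
    [[0,0,0],0],
  ],
)

```text
clock: 6.8
position: [0.629, 0.0788, 0.1014]
tool_rot: [3.141, 0.0, 1.478]
force: [-0.5, 0.4, -0.7]
grip_width: 0.0251
```

```bash
python3 - <<'E'
from h import *
st();st(); plan(.6278,.0790,.052,84.7,4)
c=bot.get_calibration('wrist'); np.save('c4.npy',c,allow_pickle=True)
cv2.imwrite("pics/wrist4.png",bot.grab_frame('wrist'))
E
```

```text
t 6.8 p [0.629  0.0788 0.1014] yaw 84.71 F [-0.5  0.4 -0.7] w 0.0251
t 6.8 p [0.629  0.0788 0.1014] yaw 84.71 F [-0.5  0.4 -0.7] w 0.0251
[[[0.0,-0.01,0.25],0.0],[[0.0,-0.01,0.25],0.0],[[0.0,-0.01,0.25],0.0],[[0.0,-0.01,0.25],0.0]]
```

View pics/wrist4.png

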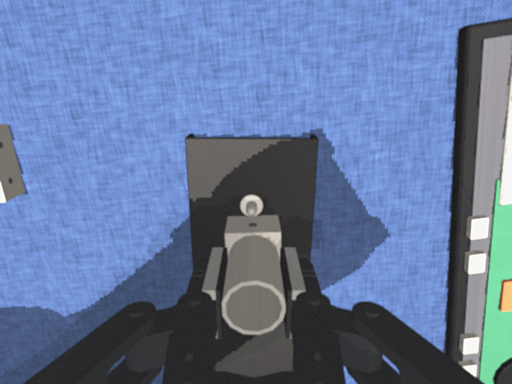

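```bash
python3 - <<'E'
from h import *
c=np.load('c4.npy',allow_pickle=True).item(); im=cv2.imread('pics/wrist4.png')
cv2.imwrite('pics/w4c.png',cv2.resize(im[185:225,230:275],(720,640),interpolation=2))
for u,v,z in [(251.6,204.5,.021),(252,204.5,.021)]: print(onz(c,u,v,z))
L=[onz(c,u,v,.02)[:2] for u,v in [(188,139),(317,139),(192,230),(314,230)]]; print(np.array(L).round(4))
print(onz(c,253.7,307.4,.062+.0717)) # collar top held
E
```

```text
[0.62828377 0.07931465 0.021     ]
[0.62856818 0.0792884  0.021     ]
[[0.5901 0.1297]
 [0.6763 0.1217]
 [0.5826 0.063 ]
 [0.6722 0.0547]]
[0.629524   0.07835179 0.1337    ]
```

View pics/w4c.png

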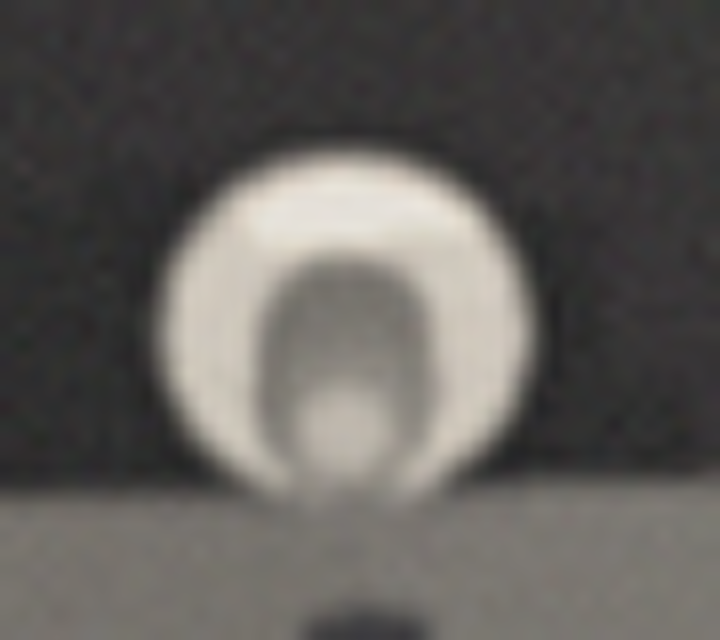

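Request:
servo_tool(
  targets=[
    [[0.01,-0.02,0.3],0],
    [[0,0,0.3],0],
    [[0,0,0.2],0],
    [[0,0,0.1],0],
    [[0,0,0.06],0],
    [[0,0,0],0],
    [[0,0,0],0],
  ],
)

```text
clock: 7.72
position: [0.6281, 0.0798, 0.0536]
tool_rot: [3.141, -0.0, 1.479]
force: [-0.4, -0.0, -0.2]
grip_width: 0.0252
```

```bash
python3 - <<'E'
from h import *
st()
E
```

```text
t 7.72 p [0.6281 0.0798 0.0536] yaw 84.71 F [-0.4 -0.  -0.2] w 0.0252
```

Request:
servo_tool(
  targets=[
    [[0,0,0.04],0],
    [[0,0,0.04],0],
    [[0,0,0],0],
  ],
)

```text
clock: 8.1
position: [0.6281, 0.0797, 0.0498]
tool_rot: [3.141, 0.0, 1.478]
force: [-2.9, -0.7, 9.9]
grip_width: 0.0251
```

Request:
servo_tool(
  targets=[
    [[0,0,0],0],
    [[0,0,0],0],
    [[0,0,0],0],
    [[0,0,0],0],
    [[0,0,-0.6],0],
    [[0,0,-0.8],0],
    [[0,0,-0.8],0],
    [[0,0,-0.8],0],
    [[0,0,0],0],
    [[0,0,0],0],
  ],
  gripper=1,
)

```text
clock: 9.35
position: [0.6276, 0.0796, 0.1988]
tool_rot: [-3.141, 0.0, 1.479]
force: [0.2, 0.3, -0.9]
grip_width: 0.085
```

```bash
python3 - <<'E'
from h import *
st()
c=bot.get_calibration('wrist'); np.save('c5.npy',c,allow_pickle=True)
im=bot.grab_frame('wrist'); cv2.imwrite("pics/wrist5.png",im)
plan(.4493,.285,.22,39.5+90,12)
plan(.4493,.285,.22,39.5,12)
E
```

```text
t 9.35 p [0.6276 0.0796 0.1988] yaw 84.72 F [ 0.2  0.3 -0.9] w 0.085
[[[0.31,-0.33,-0.04],-0.75],[[0.33,-0.31,-0.04],-0.75],[[0.35,-0.28,-0.04],-0.75],[[0.37,-0.26,-0.04],-0.75],[[0.39,-0.24,-0.04],-0.75],[[0.4,-0.21,-0.04],-0.75],[[0.41,-0.18,-0.04],-0.75],[[0.43,-0.16,-0.04],-0.75],[[0.43,-0.13,-0.04],-0.75],[[0.44,-0.1,-0.04],-0.75],[[0.45,-0.07,-0.04],-0.75],[[0.45,-0.04,-0.04],-0.75]]
[[[0.31,-0.33,-0.04],0.75],[[0.29,-0.35,-0.04],0.75],[[0.27,-0.37,-0.04],0.75],[[0.24,-0.38,-0.04],0.75],[[0.22,-0.4,-0.04],0.75],[[0.19,-0.41,-0.04],0.75],[[0.16,-0.42,-0.04],0.75],[[0.14,-0.43,-0.04],0.75],[[0.11,-0.44,-0.04],0.75],[[0.08,-0.45,-0.04],0.75],[[0.05,-0.45,-0.04],0.75],[[0.02,-0.45,-0.04],0.75]]
```

View pics/wrist5.png

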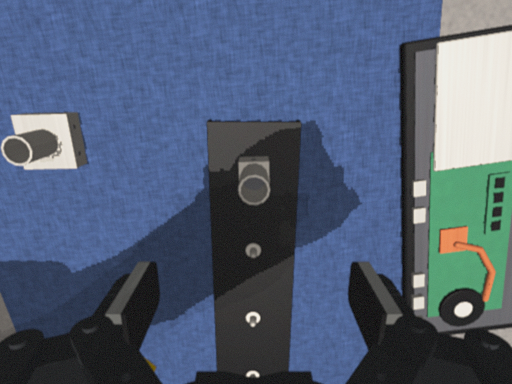

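```bash
python3 - <<'E'
from h import *
c=np.load('c5.npy',allow_pickle=True).item(); im=cv2.imread('pics/wrist5.png')
cv2.imwrite('pics/w5c.png',np.hstack([cv2.resize(im[140:270,220:290],(420,780)[:2],interpolation=2)])[:600] if 0 else cv2.resize(im[140:270,220:290],(322,598),interpolation=2))
print('st2 pred px',proj(c,[.6199,-.0084,.021]),'st3',proj(c,[.6118,-.096,.021]))
print('st2 est',onz(c,253,250,.021))
E
```

```text
st2 pred px (np.float64(253.25418807702292), np.float64(249.50500304652488)) st3 (np.float64(253.2217477112351), np.float64(316.95882014851435))
st2 est [ 0.61957269 -0.00897043  0.021     ]
```

View pics/w5c.png

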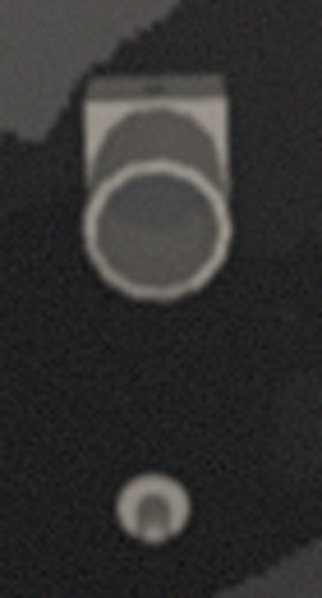

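Request:
servo_tool(
  targets=[
    [[0.31,-0.33,-0.04],-0.75],
    [[0.33,-0.31,-0.04],-0.75],
    [[0.35,-0.28,-0.04],-0.75],
    [[0.37,-0.26,-0.04],-0.75],
    [[0.39,-0.24,-0.04],-0.75],
    [[0.4,-0.21,-0.04],-0.75],
    [[0.41,-0.18,-0.04],-0.75],
    [[0.43,-0.16,-0.04],-0.75],
    [[0.43,-0.13,-0.04],-0.75],
    [[0.44,-0.1,-0.04],-0.75],
    [[0.45,-0.07,-0.04],-0.75],
    [[0.45,-0.04,-0.04],-0.75],
  ],
)

```text
clock: 10.9
position: [0.4479, 0.2851, 0.2235]
tool_rot: [3.141, -0.0, 2.268]
force: [-0.2, -0.6, 0.6]
grip_width: 0.0857
```

Request:
servo_tool(
  targets=[
    [[0,0,0],0],
    [[0,0,0],0],
  ],
)

```text
clock: 11.15
position: [0.4491, 0.2838, 0.2232]
tool_rot: [-3.141, 0.0, 2.264]
force: [0.5, 0.3, -0.2]
grip_width: 0.0853
```

```bash
python3 - <<'E'
from h import *
st(); print(bot.observe()['qpos'].round(2))
c=bot.get_calibration('wrist'); np.save('c6.npy',c,allow_pickle=True)
im=bot.grab_frame('wrist'); cv2.imwrite("pics/wrist6.png",im)
E
```

```text
t 11.15 p [0.4491 0.2838 0.2232] yaw 129.71 F [ 0.5  0.3 -0.2] w 0.0853
[-0.12  0.47 -0.75  1.83  0.38  0.99 -0.34]
```

View pics/wrist6.png

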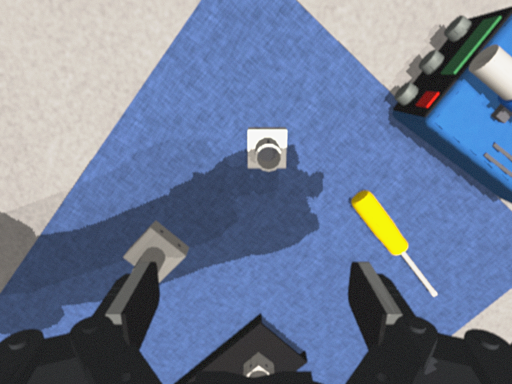

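```bash
cat >> h.py <<'E'
def hood(im,c,x0,y0,x1,y1,z=.022,thr=150):
    hsv=cv2.cvtColor(im,cv2.COLOR_BGR2HSV); m=np.zeros(im.shape[:2],np.uint8)
    m[y0:y1,x0:x1]=((hsv[y0:y1,x0:x1,1]<70)&(hsv[y0:y1,x0:x1,2]>thr))*255
    k=max(cv2.findContours(m,cv2.RETR_EXTERNAL,cv2.CHAIN_APPROX_NONE)[0],key=cv2.contourArea)
    k=cv2.convexHull(k)
    q=np.array([onz(c,u,v,z)[:2] for u,v in k[:,0]],np.float32)*1000
    r=cv2.minAreaRect(q); print('hood',r); print('px',cv2.boundingRect(k))
E
python3 - <<'E'
from h import *
c=np.load('c6.npy',allow_pickle=True).item(); im=cv2.imread('pics/wrist6.png')
cv2.imwrite('pics/w6c.png',cv2.resize(im[115:185,230:310],(640,560),interpolation=2))
hood(im,c,238,120,300,180)
print(onz(c,267.5,154.5,.062))
E
```

```text
hood ((451.12493896484375, 304.7055969238281), (41.49787902832031, 43.13721466064453), 39.748069763183594)
px (247, 129, 41, 42)
[0.447831   0.30699445 0.062     ]
```

View pics/w6c.png

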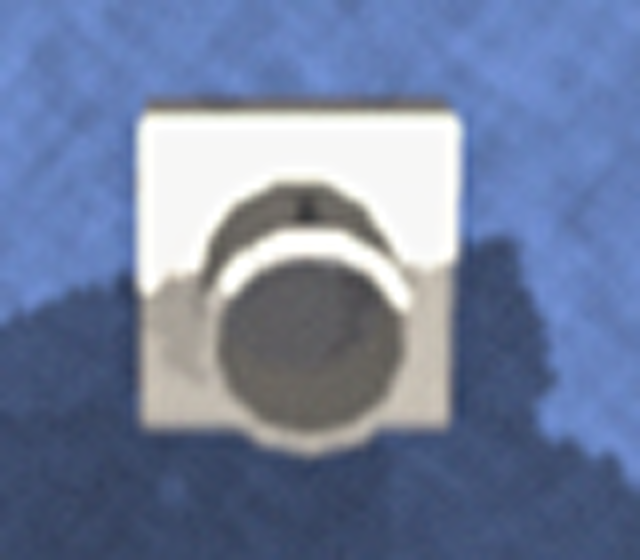

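```bash
python3 - <<'E'
from h import *
c=np.load('c6.npy',allow_pickle=True).item()
P=np.array([onz(c,230+u/8-.5,115+v/8-.5,.022)[:2] for u,v in [(139,108),(461,110),(452,432),(139,432)]])
print(P.round(4),P.mean(0)); e=P[1]-P[0]; print(np.linalg.norm(np.roll(P,-1,0)-P,axis=1),np.degrees(np.arctan2(e[1],e[0])))
e=P[2]-P[3];print(np.degrees(np.arctan2(e[1],e[0])))
print(onz(c,268.4,157.1,.062)); plan(.4485,.305,.08,130,4)
E
```

```text
[[0.4208 0.3088]
 [0.4524 0.3348]
 [0.4796 0.3025]
 [0.4477 0.276 ]] [0.45013141 0.30552106]
[0.04100391 0.04225426 0.0414809  0.042505  ] 39.39586376309657
39.745778184312975
[0.45006293 0.30566771 0.062     ]
[[[0.08,0.07,0.72],-0.02],[[0.08,0.07,0.72],-0.02],[[0.08,0.07,0.72],-0.02],[[0.08,0.07,0.72],-0.02]]
```

```bash
python3 - <<'E'
from h import *
plan(.4501,.3056,.08,129.6,4)
E
```

```text
[[[0.08,0.07,0.72],0.0],[[0.08,0.07,0.72],0.0],[[0.08,0.07,0.72],0.0],[[0.08,0.07,0.72],0.0]]
```

Request:
servo_tool(
  targets=[
    [[0.08,0.07,0.72],0],
    [[0.08,0.07,0.72],0],
    [[0.08,0.07,0.72],0],
    [[0.08,0.07,0.72],0],
    [[0,0,0.4],0],
    [[0,0,0.4],0],
    [[0,0,0.15],0],
    [[0,0,0],0],
    [[0,0,0],0],
  ],
)

```text
clock: 12.32
position: [0.4499, 0.3054, 0.0326]
tool_rot: [3.14, 0.0, 2.264]
force: [0.6, 0.3, 0.0]
grip_width: 0.0855
```

```bash
python3 - <<'E'
from h import *
st(); plan(.4501,.3056,.03,129.6,1)
E
```

```text
t 12.32 p [0.4499 0.3054 0.0326] yaw 129.71 F [0.6 0.3 0. ] w 0.0855
[[[0.0,0.01,0.05],0.02]]
```

Request:
servo_tool(
  targets=[
    [[0,0,0.02],0],
    [[0,0,0],0],
    [[0,0,0],0],
    [[0,0,0],0],
    [[0,0,0],0],
    [[0,0,0],0],
  ],
  gripper=-1,
  newtons=30,
)

```text
clock: 13.08
position: [0.4496, 0.3052, 0.031]
tool_rot: [3.141, 0.0, 2.264]
force: [-0.0, -1.2, 4.6]
grip_width: 0.0249
```

```bash
python3 - <<'E'
from h import *
st(); c=bot.get_calibration('wrist')
im=bot.grab_frame('wrist'); cv2.imwrite("pics/w7.png",im[190:350,160:350])
S=[.45,.3054,.16,129.7]
plan(.450,.3054,.16,129.7,3)
plan(.6199,-.0084,.16,84.7,12,S)
E
```

```text
t 13.07 p [0.4496 0.3052 0.031 ] yaw 129.71 F [-0.  -1.2  4.6] w 0.0249
[[[-0.0,0.0,-0.86],0.0],[[-0.0,0.0,-0.86],0.0],[[-0.0,0.0,-0.86],0.0]]
[[[-0.58,-0.12,-0.0],0.75],[[-0.59,-0.08,-0.0],0.75],[[-0.59,-0.04,-0.0],0.75],[[-0.59,-0.0,-0.0],0.75],[[-0.59,0.04,-0.0],0.75],[[-0.59,0.08,-0.0],0.75],[[-0.58,0.12,-0.0],0.75],[[-0.57,0.15,-0.0],0.75],[[-0.56,0.19,-0.0],0.75],[[-0.55,0.23,-0.0],0.75],[[-0.53,0.26,-0.0],0.75],[[-0.52,0.3,-0.0],0.75]]
```

View pics/w7.png

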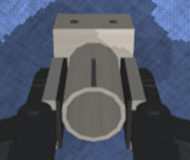

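Request:
servo_tool(
  targets=[
    [[0,0,-0.86],0],
    [[0,0,-0.86],0],
    [[0,0,-0.86],0],
    [[0,0,0],0],
  ],
)

```text
clock: 13.62
position: [0.4505, 0.3059, 0.1624]
tool_rot: [3.137, 0.001, 2.264]
force: [0.1, -0.2, -1.8]
grip_width: 0.0256
```

Request:
servo_tool(
  targets=[
    [[-0.58,-0.12,0],0.75],
    [[-0.59,-0.08,0],0.75],
    [[-0.59,-0.04,0],0.75],
    [[-0.59,0,0],0.75],
    [[-0.59,0.04,0],0.75],
    [[-0.59,0.08,0],0.75],
    [[-0.58,0.12,0],0.75],
    [[-0.57,0.15,0],0.75],
    [[-0.56,0.19,0],0.75],
    [[-0.55,0.23,0],0.75],
    [[-0.53,0.26,0],0.75],
    [[-0.52,0.3,0],0.75],
  ],
)

```text
clock: 15.12
position: [0.6198, -0.0094, 0.1598]
tool_rot: [3.142, -0.0, 1.474]
force: [-0.5, 0.8, -1.0]
grip_width: 0.0251
```

Request:
servo_tool(
  targets=[
    [[0,0,0],0],
    [[0,0,0],0],
  ],
)

```text
clock: 15.38
position: [0.619, -0.0075, 0.1597]
tool_rot: [-3.141, -0.0, 1.478]
force: [0.1, 0.9, -0.3]
grip_width: 0.0251
```

```bash
python3 - <<'E'
from h import *
st(); plan(.6199,-.0084,.11,84.7,3)
E
```

```text
t 15.38 p [ 0.619  -0.0075  0.1597] yaw 84.7 F [ 0.1  0.9 -0.3] w 0.0251
[[[-0.01,0.01,0.33],0.0],[[-0.01,0.01,0.33],0.0],[[-0.01,0.01,0.33],0.0]]
```

Request:
servo_tool(
  targets=[
    [[0,0.01,0.4],0],
    [[-0.01,0,0.4],0],
    [[0,0,0.3],0],
    [[0,0,0],0],
    [[0,0,0],0],
  ],
)

```text
clock: 16.0
position: [0.6196, -0.008, 0.1051]
tool_rot: [3.141, -0.0, 1.479]
force: [0.3, -0.2, -0.8]
grip_width: 0.0253
```

```bash
python3 - <<'E'
from h import *
st()
c=bot.get_calibration('wrist'); np.save('c8.npy',c,allow_pickle=True)
im=bot.grab_frame('wrist'); cv2.imwrite("pics/wrist8.png",im)
print('pred',proj(c,[.6199,-.0084,.021]))
E
```

```text
t 16.0 p [ 0.6196 -0.008   0.1051] yaw 84.72 F [ 0.3 -0.2 -0.8] w 0.0253
pred (np.float64(253.02563781563845), np.float64(203.78364250555836))
```

View pics/wrist8.png

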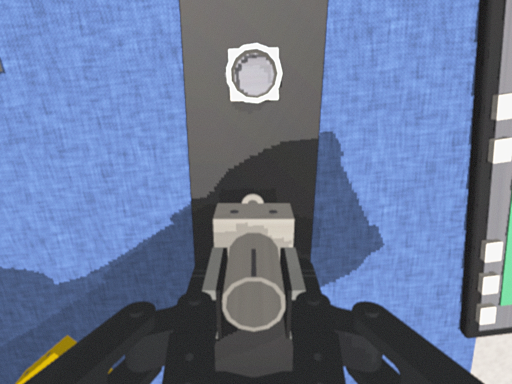

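Stud_2's washer shows at (253,203), as predicted, with the nozzle right above it. I'll lower it.

Request:
servo_tool(
  targets=[
    [[0,0,0.3],0],
    [[0,0,0.3],0],
    [[0,0,0.2],0],
    [[0,0,0.1],0],
    [[0,0,0.06],0],
    [[0,0,0.04],0],
    [[0,0,0.04],0],
    [[0,0,0],0],
  ],
)

```text
clock: 17.05
position: [0.6194, -0.0082, 0.0528]
tool_rot: [3.141, -0.0, 1.479]
force: [-0.2, -0.2, -0.7]
grip_width: 0.0251
```

Request:
servo_tool(
  targets=[
    [[0,0,0.03],0],
    [[0,0,0.02],0],
    [[0,0,0],0],
  ],
)

```text
clock: 17.42
position: [0.6196, -0.0082, 0.051]
tool_rot: [3.141, 0.0, 1.478]
force: [-3.3, -1.1, 11.7]
grip_width: 0.0249
```

Request:
servo_tool(
  targets=[
    [[0,0,0],0],
    [[0,0,0],0],
    [[0,0,0],0],
    [[0,0,0],0],
    [[0,0,-0.6],0],
    [[0,0,-0.8],0],
    [[0,0,-0.8],0],
    [[0,0,-0.8],0],
    [[0,0,-0.3],0],
    [[0,0,0],0],
  ],
  gripper=1,
)

```text
clock: 18.68
position: [0.6196, -0.0083, 0.2157]
tool_rot: [3.14, 0.0, 1.478]
force: [0.0, 0.1, -0.1]
grip_width: 0.0854
```

```bash
python3 - <<'E'
from h import *
st()
c=bot.get_calibration('wrist'); np.save('c9.npy',c,allow_pickle=True)
im=bot.grab_frame('wrist'); cv2.imwrite("pics/wrist9.png",im)
print('pred3',proj(c,[.6118,-.096,.021]),'pred4',proj(c,[.6037,-.1836,.021]))
plan(.430,.105,.22,85.6,6)
E
```

```text
t 18.68 p [ 0.6196 -0.0083  0.2157] yaw 84.71 F [ 0.   0.1 -0.1] w 0.0854
pred3 (np.float64(252.85745852564202), np.float64(242.10814611702574)) pred4 (np.float64(252.86153014033806), np.float64(307.448470863889))
[[[0.32,-0.66,-0.02],-0.03],[[0.32,-0.66,-0.02],-0.03],[[0.32,-0.66,-0.02],-0.03],[[0.32,-0.66,-0.02],-0.03],[[0.33,-0.66,-0.02],-0.03],[[0.33,-0.66,-0.02],-0.03]]
```

View pics/wrist9.png

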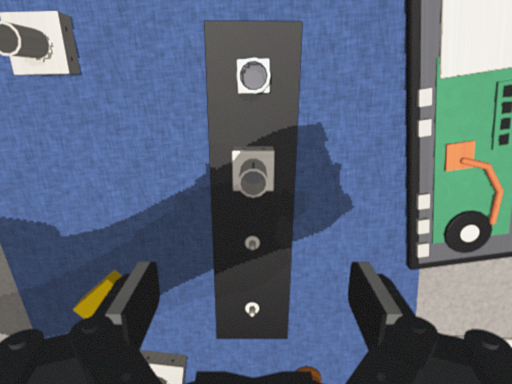

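Nozzles 28 and 40 stand centred and square on studs 1 and 2. Studs 3 and 4 appear at (252,243) and (252,309), within 1–2 px of prediction. Next is nozzle 52.

Request:
servo_tool(
  targets=[
    [[0.32,-0.66,0],-0.03],
    [[0.32,-0.66,0],-0.03],
    [[0.32,-0.66,0],-0.03],
    [[0.32,-0.66,0],-0.03],
    [[0.33,-0.66,0],-0.03],
    [[0.33,-0.66,0],-0.03],
    [[0,0,0],0],
    [[0,0,0],0],
    [[0,0,0],0],
  ],
)

```text
clock: 19.85
position: [0.4308, 0.1049, 0.2148]
tool_rot: [-3.141, -0.0, 1.493]
force: [-0.5, 0.1, 0.1]
grip_width: 0.0859
```

```bash
python3 - <<'E'
from h import *
st()
c=bot.get_calibration('wrist'); np.save('c10.npy',c,allow_pickle=True)
im=bot.grab_frame('wrist'); cv2.imwrite("pics/wrist10.png",im)
u,v=map(int,proj(c,[.43,.1265,.035])); print(u,v)
cv2.imwrite('pics/w10c.png',cv2.resize(im[v-40:v+40,u-40:u+40],(640,640)[:2],interpolation=2)[:600]); print(u-40,v-40)
E
```

```text
t 19.85 p [0.4308 0.1049 0.2148] yaw 85.56 F [-0.5  0.1  0.1] w 0.0859
250 148
210 108
```

View pics/w10c.png

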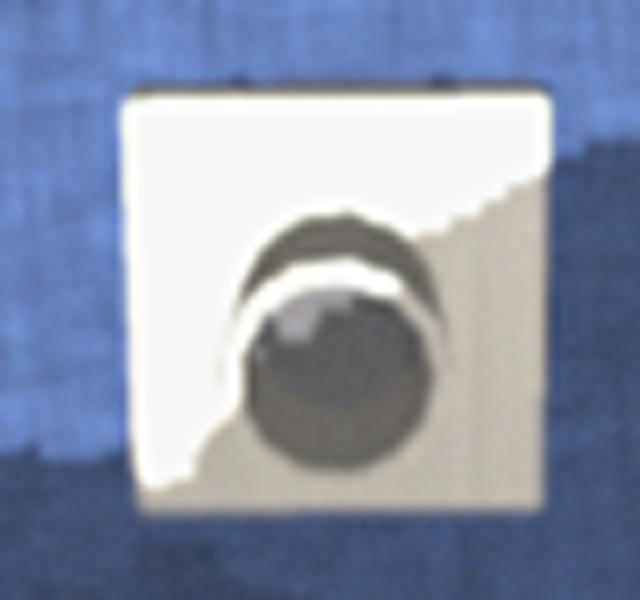

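```bash
python3 - <<'E'
from h import *
c=np.load('c10.npy',allow_pickle=True).item()
P=np.array([onz(c,210+u/8-.5,108+v/8-.5,.022)[:2] for u,v in [(121,93),(554,93),(544,515),(136,517)]])
print(P.mean(0)); e=P[1]-P[0]; print(np.linalg.norm(np.roll(P,-1,0)-P,axis=1),np.degrees(np.arctan2(e[1],e[0])))
e=P[2]-P[3];print(np.degrees(np.arctan2(e[1],e[0])))
print(onz(c,210+339/8-.5,108+377/8-.5,.062))
x,y=P.mean(0); plan(x,y,.08,85.9,4)
E
```

```text
[0.43125475 0.12581185]
[0.05331494 0.05371461 0.0529273  0.05398699] -4.397862818596896
-4.104788954333776
[0.43147408 0.12588846 0.062     ]
[[[0.1,-0.01,0.67],-0.02],[[0.1,-0.01,0.67],-0.02],[[0.1,-0.01,0.67],-0.02],[[0.1,-0.0,0.67],-0.02]]
```

Nozzle 52: centre (0.4313, 0.1258), hood measures 53 mm, and the hood and collar estimates agree.

Request:
servo_tool(
  targets=[
    [[0.1,-0.01,0.67],-0.04],
    [[0.1,0,0.67],0],
    [[0.1,0,0.67],0],
    [[0.1,0,0.67],0],
    [[0,0,0.4],0],
    [[0,0,0.4],0],
    [[0,0,0.15],0],
    [[0,0,0.03],0],
    [[0,0,0],0],
  ],
)

```text
clock: 21.02
position: [0.4317, 0.1254, 0.0327]
tool_rot: [3.141, -0.0, 1.498]
force: [0.9, 0.6, 0.5]
grip_width: 0.0855
```

Request:
servo_tool(
  targets=[
    [[0,0,0],0],
    [[0,0,0],0],
    [[0,0,0],0],
    [[0,0,0],0],
    [[0,0,0],0],
    [[0,0,0],0],
  ],
  gripper=-1,
)

```text
clock: 21.78
position: [0.4315, 0.1253, 0.0325]
tool_rot: [3.141, 0.0, 1.498]
force: [-0.5, -1.4, 6.6]
grip_width: 0.0251
```

```bash
python3 - <<'E'
from h import *
st()
im=bot.grab_frame('wrist'); cv2.imwrite("pics/w11.png",im[190:350,160:350])
S=[.4313,.1258,.16,85.8]
plan(.4313,.1258,.16,85.8,3)
plan(.6118,-.096,.16,84.7,8,S)
E
```

```text
t 21.77 p [0.4315 0.1253 0.0325] yaw 85.81 F [-0.5 -1.4  6.6] w 0.0251
[[[0.0,-0.0,-0.85],0.0],[[0.0,-0.0,-0.85],0.0],[[0.0,-0.0,-0.85],0.0]]
[[[-0.52,0.49,-0.0],0.03],[[-0.52,0.49,-0.0],0.03],[[-0.52,0.49,-0.0],0.03],[[-0.52,0.49,-0.0],0.03],[[-0.52,0.5,-0.0],0.03],[[-0.51,0.5,-0.0],0.03],[[-0.51,0.5,-0.0],0.03],[[-0.51,0.5,-0.0],0.03]]
```

View pics/w11.png

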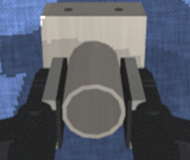

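Request:
servo_tool(
  targets=[
    [[0,0,-0.85],0],
    [[0,0,-0.85],0],
    [[0,0,-0.85],0],
    [[0,0,0],0],
  ],
)

```text
clock: 22.32
position: [0.4327, 0.1256, 0.1623]
tool_rot: [3.137, -0.001, 1.497]
force: [0.5, -1.1, -1.6]
grip_width: 0.025
```

Request:
servo_tool(
  targets=[
    [[-0.52,0.49,0],0.03],
    [[-0.52,0.49,0],0.03],
    [[-0.52,0.49,0],0.03],
    [[-0.52,0.49,0],0.03],
    [[-0.52,0.5,0],0.03],
    [[-0.51,0.5,0],0.03],
    [[-0.51,0.5,0],0.03],
    [[-0.51,0.5,0],0.03],
    [[0,0,0],0],
    [[0,0,0],0],
  ],
)

```text
clock: 23.58
position: [0.6111, -0.0961, 0.1589]
tool_rot: [-3.14, -0.0, 1.477]
force: [1.1, 0.1, -1.6]
grip_width: 0.0248
```

```bash
python3 - <<'E'
from h import *
st(); plan(.6118,-.0964,.105,84.7,3)
E
```

```text
t 23.57 p [ 0.6111 -0.0961  0.1589] yaw 84.64 F [ 1.1  0.1 -1.6] w 0.0248
[[[-0.0,0.0,0.36],-0.0],[[-0.0,0.0,0.36],-0.0],[[-0.0,0.0,0.36],-0.0]]
```

Request:
servo_tool(
  targets=[
    [[0,0.01,0.36],0],
    [[-0.01,0,0.36],0],
    [[0,0,0.36],0],
    [[0,0,0],0],
    [[0,0,0],0],
  ],
)

```text
clock: 24.2
position: [0.6124, -0.0971, 0.106]
tool_rot: [3.141, -0.0, 1.477]
force: [0.2, -0.2, -0.6]
grip_width: 0.0254
```

```bash
python3 - <<'E'
from h import *
st()
c=bot.get_calibration('wrist'); np.save('c12.npy',c,allow_pickle=True)
im=bot.grab_frame('wrist'); cv2.imwrite("pics/wrist12.png",im)
print('pred',proj(c,[.6118,-.096,.021]))
E
```

```text
t 24.2 p [ 0.6124 -0.0971  0.106 ] yaw 84.62 F [ 0.2 -0.2 -0.6] w 0.0254
pred (np.float64(251.62174646953636), np.float64(201.5580395606002))
```

View pics/wrist12.png

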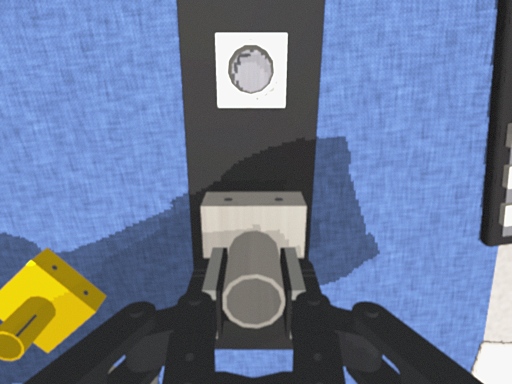

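```bash
python3 - <<'E'
from h import *
c=np.load('c12.npy',allow_pickle=True).item(); im=cv2.imread('pics/wrist12.png').astype(int)
for v in (125,150,165):
    r=im[v,:,0]-im[v,:,2]; inside=np.where(r[150:360]<25)[0]+150; a,b=inside.min(),inside.max()
    A,B=onz(c,a-.5,v,.02),onz(c,b+.5,v,.02); M=(A+B)/2; print(a,b,np.linalg.norm(A-B),M[:2], 'x at stud3 y', M[0]-(M[1]+.096)*.0928)
print('gripped hood mid', onz(c,253.5,191+17,.022+.0735))
E
```

```text
185 315 0.08849944563122228 [ 0.61590219 -0.0413909 ] x at stud3 y 0.6108344633814046
187 314 0.08861359668081276 [ 0.61460045 -0.05842508] x at stud3 y 0.6111134931171441
188 313 0.08854417350236794 [ 0.61357808 -0.06903686] x at stud3 y 0.611075896777038
gripped hood mid [ 0.61532346 -0.07209627  0.0955    ]
```

Request:
servo_tool(
  targets=[
    [[0.01,-0.02,0.3],0],
    [[0,0,0.3],0],
    [[0,0,0.2],0],
    [[0,0,0.1],0],
    [[0,0,0.06],0],
    [[0,0,0.04],0],
    [[0,0,0.04],0],
    [[0,0,0],0],
  ],
)

```text
clock: 25.25
position: [0.6113, -0.0967, 0.0539]
tool_rot: [3.141, 0.0, 1.477]
force: [-1.1, 0.4, -0.6]
grip_width: 0.0249
```

Request:
servo_tool(
  targets=[
    [[0,0,0.03],0],
    [[0,0,0],0],
    [[0,0,0],0],
  ],
)

```text
clock: 25.62
position: [0.6115, -0.0967, 0.0526]
tool_rot: [3.141, 0.0, 1.477]
force: [-1.3, -0.2, 5.6]
grip_width: 0.0249
```

Touchdown. I'll release, lift, and look.

Request:
servo_tool(
  targets=[
    [[0,0,0.01],0],
    [[0,0,0],0],
    [[0,0,0],0],
    [[0,0,0],0],
    [[0,0,-0.6],0],
    [[0,0,-0.8],0],
    [[0,0,-0.8],0],
    [[0,0,-0.8],0],
    [[0,0,-0.3],0],
    [[0,0,0],0],
  ],
  gripper=1,
)

```text
clock: 26.88
position: [0.6115, -0.0968, 0.2172]
tool_rot: [3.14, 0.0, 1.477]
force: [0.1, -0.5, 0.3]
grip_width: 0.0853
```

```bash
python3 - <<'E'
from h import *
st()
c=bot.get_calibration('wrist'); np.save('c13.npy',c,allow_pickle=True)
im=bot.grab_frame('wrist'); cv2.imwrite("pics/wrist13.png",im)
print('pred4',proj(c,[.6037,-.1836,.021]))
plan(.467,-.305,.22,76.3,8)
E
```

```text
t 26.88 p [ 0.6115 -0.0968  0.2172] yaw 84.6 F [ 0.1 -0.5  0.3] w 0.0853
pred4 (np.float64(252.94746103802063), np.float64(240.7513258953132))
[[[-0.55,-0.31,-0.01],0.21],[[-0.56,-0.3,-0.01],0.21],[[-0.56,-0.29,-0.01],0.21],[[-0.57,-0.28,-0.01],0.21],[[-0.57,-0.27,-0.01],0.21],[[-0.58,-0.26,-0.01],0.21],[[-0.58,-0.25,-0.01],0.21],[[-0.59,-0.24,-0.01],0.21]]
```

View pics/wrist13.png

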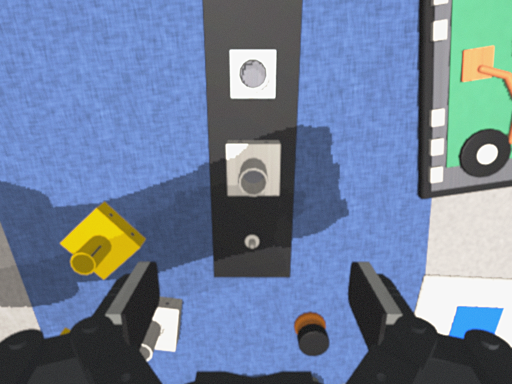

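Request:
servo_tool(
  targets=[
    [[-0.55,-0.31,0],0.21],
    [[-0.56,-0.3,0],0.21],
    [[-0.56,-0.29,0],0.21],
    [[-0.57,-0.28,0],0.21],
    [[-0.57,-0.27,0],0.21],
    [[-0.58,-0.26,0],0.21],
    [[-0.58,-0.25,0],0.21],
    [[-0.59,-0.24,0],0.21],
    [[0,0,0],0],
    [[0,0,0],0],
    [[0,0,0],0],
  ],
)

```text
clock: 28.3
position: [0.4671, -0.3037, 0.2163]
tool_rot: [-3.141, -0.001, 1.332]
force: [0.5, -0.1, -0.3]
grip_width: 0.0854
```

```bash
python3 - <<'E'
from h import *
st()
c=bot.get_calibration('wrist'); np.save('c14.npy',c,allow_pickle=True)
im=bot.grab_frame('wrist'); cv2.imwrite("pics/wrist14.png",im)
u,v=map(int,proj(c,[.467,-.289,.03])); print(u-50,v-50)
cv2.imwrite('pics/w14c.png',cv2.resize(im[v-50:v+50,u-50:u+50],(600,600),interpolation=2))
E
```

```text
t 28.3 p [ 0.4671 -0.3037  0.2163] yaw 76.3 F [ 0.5 -0.1 -0.3] w 0.0854
199 104
```

View pics/wrist14.png

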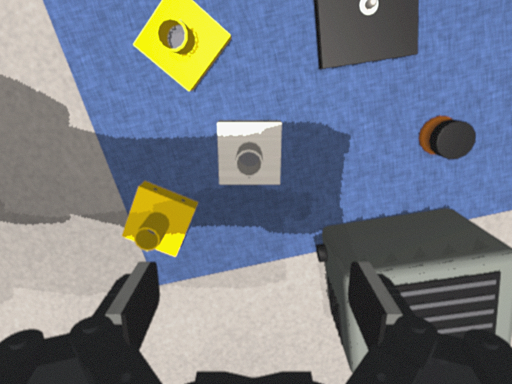

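View pics/w14c.png

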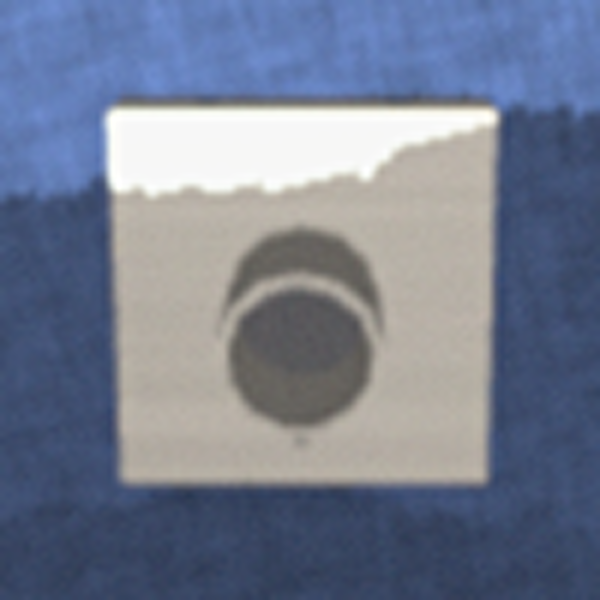

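```bash
python3 - <<'E'
from h import *
c=np.load('c14.npy',allow_pickle=True).item()
P=np.array([onz(c,199+u/6-.5,104+v/6-.5,.022)[:2] for u,v in [(106,105),(499,105),(491,486),(120,486)]])
print(P.mean(0)); e=P[1]-P[0]; print(np.linalg.norm(np.roll(P,-1,0)-P,axis=1),np.degrees(np.arctan2(e[1],e[0])))
e=P[2]-P[3];print(np.degrees(np.arctan2(e[1],e[0])))
print(onz(c,199+301/6-.5,104+354/6-.5,.062))
ct=bot.get_calibration('top'); print('extr',[onz(ct,u,v,.117)[:2].round(3) for u,v in [(399,199),(409,145),(450,145)]], [onz(c,u,v,.117)[:2].round(3) for u,v in [(322,228),(449,209)]])
x,y=P.mean(0); plan(x,y,.08,76.4,4)
E
```

```text
[ 0.46627765 -0.29016364]
[0.06493395 0.06590862 0.06528272 0.06590781] -13.663002238482523
-13.662594619543444
[ 0.46640799 -0.28970194  0.062     ]
extr [array([ 0.514, -0.372]), array([ 0.665, -0.402]), array([ 0.666, -0.517])] [array([ 0.514, -0.342]), array([ 0.613, -0.35 ])]
[[[0.07,-0.02,0.68],-0.01],[[0.07,-0.02,0.68],-0.01],[[0.07,-0.02,0.68],-0.01],[[0.07,-0.02,0.68],-0.01]]
```

Nozzle 64: centre (0.4663, −0.290), hood measures 65 mm, steel-coloured. The yellow look-alikes are well clear, at (180,40) and (160,220) in the wrist view. The extractor face is about 0.1 m away.

Request:
servo_tool(
  targets=[
    [[0.07,-0.02,0.68],0],
    [[0.07,-0.02,0.68],0],
    [[0.07,-0.01,0.68],0],
    [[0.07,-0.01,0.68],0],
    [[0,0,0.4],0],
    [[0,0,0.4],0],
    [[0,0,0.15],0],
    [[0,0,0.03],0],
    [[0,0,0],0],
  ],
)

```text
clock: 29.48
position: [0.4674, -0.2904, 0.0324]
tool_rot: [3.141, 0.0, 1.33]
force: [0.3, -0.6, 0.7]
grip_width: 0.0851
```

Request:
servo_tool(
  targets=[
    [[0,0,0],0],
    [[0,0,0],0],
    [[0,0,0],0],
    [[0,0,0],0],
    [[0,0,0],0],
    [[0,0,0],0],
  ],
  gripper=-1,
)

```text
clock: 30.22
position: [0.4671, -0.2904, 0.032]
tool_rot: [3.141, 0.0, 1.33]
force: [-1.0, -0.2, 6.3]
grip_width: 0.0257
```

```bash
python3 - <<'E'
from h import *
st()
im=bot.grab_frame('wrist'); cv2.imwrite("pics/w15.png",im[190:350,160:350])
S=[.4663,-.290,.16,76.3]
plan(.4663,-.290,.16,76.3,3)
plan(.6034,-.1838,.16,84.7,6,S)
E
```

```text
t 30.23 p [ 0.4671 -0.2904  0.032 ] yaw 76.21 F [-1.  -0.2  6.3] w 0.0257
[[[0.0,-0.01,-0.85],-0.01],[[0.0,-0.01,-0.85],-0.01],[[0.0,-0.01,-0.85],-0.01]]
[[[0.45,0.36,-0.0],-0.28],[[0.44,0.37,-0.0],-0.28],[[0.43,0.38,-0.0],-0.28],[[0.42,0.39,-0.0],-0.28],[[0.41,0.4,-0.0],-0.28],[[0.4,0.41,-0.0],-0.28]]
```

View pics/w15.png

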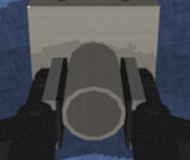

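Request:
servo_tool(
  targets=[
    [[0,0,-0.85],0],
    [[0,0,-0.85],0],
    [[0,0,-0.85],0],
    [[0,0,0],0],
  ],
)

```text
clock: 30.78
position: [0.4682, -0.2911, 0.162]
tool_rot: [3.137, 0.001, 1.33]
force: [0.1, -0.1, -2.5]
grip_width: 0.0255
```

Request:
servo_tool(
  targets=[
    [[0.45,0.36,0],-0.28],
    [[0.44,0.37,0],-0.28],
    [[0.43,0.38,0],-0.28],
    [[0.42,0.39,0],-0.28],
    [[0.41,0.4,0],-0.28],
    [[0.4,0.41,0],-0.28],
    [[0,0,0],0],
    [[0,0,0],0],
  ],
)

```text
clock: 31.78
position: [0.6028, -0.1857, 0.1583]
tool_rot: [-3.14, 0.0, 1.476]
force: [-0.6, -0.7, -0.5]
grip_width: 0.025
```

```bash
python3 - <<'E'
from h import *
st(); plan(.6034,-.1840,.105,84.7,3)
E
```

```text
t 31.77 p [ 0.6028 -0.1857  0.1583] yaw 84.6 F [-0.6 -0.7 -0.5] w 0.025
[[[0.01,0.0,0.36],-0.01],[[0.01,0.0,0.36],-0.01],[[0.01,0.0,0.36],-0.01]]
```

Request:
servo_tool(
  targets=[
    [[0.01,0,0.36],-0.02],
    [[0.01,0.01,0.36],0],
    [[0.01,0,0.36],0],
    [[0,0,0],0],
    [[0,0,0],0],
    [[0,0,0],0],
  ],
)

```text
clock: 32.52
position: [0.6046, -0.1841, 0.1059]
tool_rot: [3.141, 0.0, 1.478]
force: [-0.5, 0.3, -1.1]
grip_width: 0.0252
```

```bash
python3 - <<'E'
from h import *
st()
c=bot.get_calibration('wrist')
im=bot.grab_frame('wrist'); cv2.imwrite("pics/wrist16.png",im); im=im.astype(int)
for v in (130,150,170):
    r=im[v,:,0]-im[v,:,2]
    i=np.where(r[150:360]<25)[0]+150; a,b=i.min(),i.max()
    A,B=onz(c,a-.5,v,.02),onz(c,b+.5,v,.02); M=(A+B)/2; print(a,b,np.linalg.norm(A-B),M[:2],'x4',M[0]-(M[1]+.1836)*.0928)
E
```

```text
t 32.52 p [ 0.6046 -0.1841  0.1059] yaw 84.71 F [-0.5  0.3 -1.1] w 0.0252
184 314 0.08889980540154589 [ 0.60704418 -0.13164064] x4 0.6022223534564958
186 314 0.08927869856113105 [ 0.60641823 -0.14536908] x4 0.6028704004515517
187 312 0.08896560388032049 [ 0.60471211 -0.15955556] x4 0.6024807864088022
```

View pics/wrist16.png

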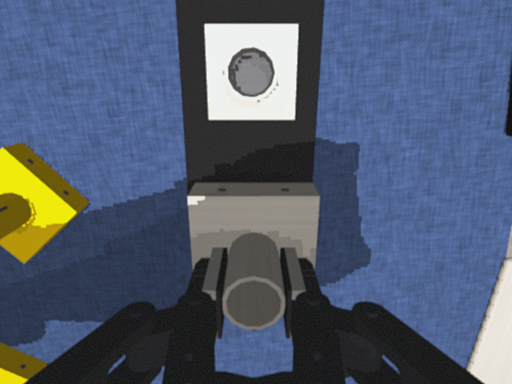

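Request:
servo_tool(
  targets=[
    [[0,-0.03,0.3],0],
    [[0,0,0.3],0],
    [[0,0,0.2],0],
    [[0,0,0.1],0],
    [[0,0,0.06],0],
    [[0,0,0.04],0],
    [[0,0,0.04],0],
    [[0,0,0],0],
  ],
)

```text
clock: 33.58
position: [0.6027, -0.1838, 0.0533]
tool_rot: [3.142, 0.0, 1.479]
force: [0.5, 0.0, -0.8]
grip_width: 0.0248
```

Request:
servo_tool(
  targets=[
    [[0,0,0.03],0],
    [[0,0,0.01],0],
    [[0,0,0],0],
  ],
)

```text
clock: 33.95
position: [0.6029, -0.1839, 0.052]
tool_rot: [3.141, 0.0, 1.478]
force: [-4.5, 0.4, 10.1]
grip_width: 0.0249
```

Request:
servo_tool(
  targets=[
    [[0,0,0],0],
    [[0,0,0],0],
    [[0,0,0],0],
    [[0,0,0],0],
    [[0,0,-0.6],0],
    [[0,0,-0.8],0],
    [[0,0,-0.8],0],
    [[0,0,-0.8],0],
    [[0,0,-0.8],0],
    [[0,0,-0.8],0],
  ],
  gripper=1,
)

```text
clock: 35.2
position: [0.6026, -0.1838, 0.2827]
tool_rot: [3.141, 0.0, 1.479]
force: [0.4, -0.7, 0.9]
grip_width: 0.0856
```

Request:
servo_tool(
  targets=[
    [[-0.5,-0.5,-0.3],0],
    [[-0.7,-0.7,0],0],
    [[-0.7,-0.7,0],0],
    [[0,0,0],0],
    [[0,0,0],0],
    [[0,0,0],0],
  ],
)

```text
clock: 35.95
position: [0.5001, -0.2688, 0.2962]
tool_rot: [3.141, -0.001, 1.48]
force: [-0.3, -0.3, 0.6]
grip_width: 0.0856
```

```bash
python3 - <<'E'
from h import *
st()
c=bot.get_calibration('wrist'); np.save('c17.npy',c,allow_pickle=True)
cv2.imwrite("pics/wrist17.png",bot.grab_frame('wrist')); 
t=bot.grab_frame('top'); cv2.imwrite("pics/top17.png",t); s=bot.grab_frame('scene'); cv2.imwrite("pics/scene17.png",s)
a=cv2.resize(t[130:280,200:400],(800,600),interpolation=2); cv2.imwrite("pics/t17c.png",a)
cv2.imwrite("pics/s17c.png",cv2.resize(s[180:300,140:340],(800,480),interpolation=2))
E
```

```text
t 35.95 p [ 0.5001 -0.2688  0.2962] yaw 84.8 F [-0.3 -0.3  0.6] w 0.0856
```

View pics/wrist17.png

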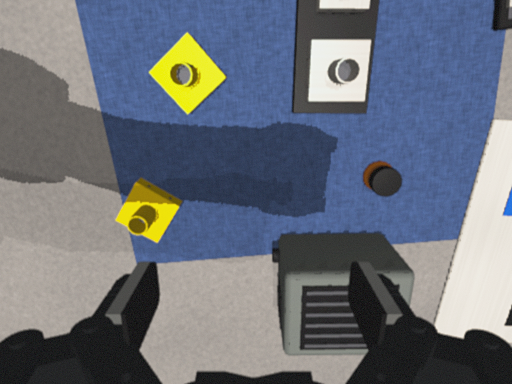

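View pics/t17c.png

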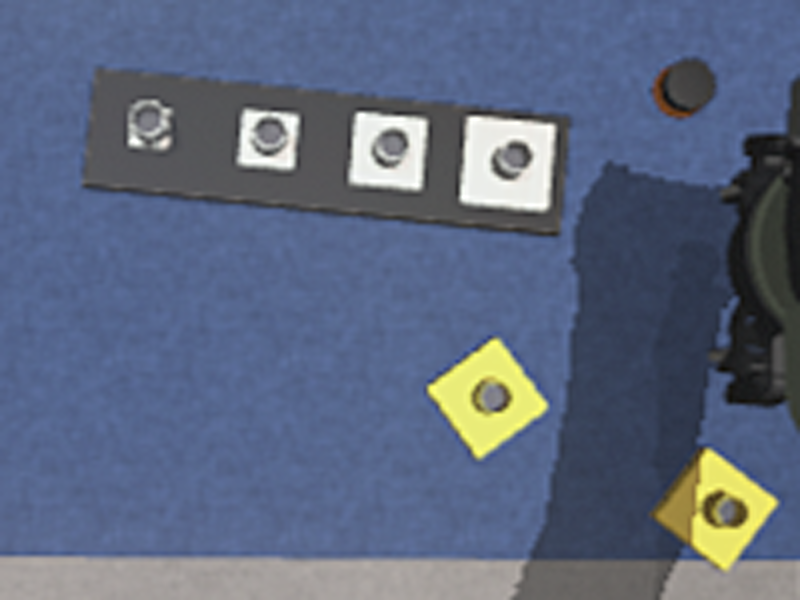

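View pics/s17c.png

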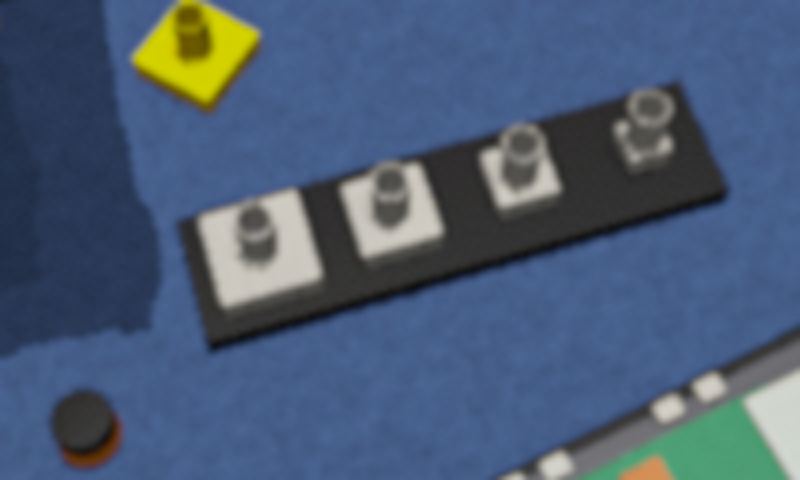

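All four stand upright on the rack in order, and the jar and yellow look-alikes are untouched. As a last numeric check, I compare hood centres with stud positions in the same top camera, so its bias cancels.

```bash
python3 - <<'E'
from h import *
def blob(im,u,v,r,th):
    g=cv2.cvtColor(im[v-r:v+r+1,u-r:u+r+1],cv2.COLOR_BGR2GRAY).astype(float)
    w=np.clip(g-th,0,None); Y,X=np.mgrid[-r:r+1,-r:r+1]; return u+(w*X).sum()/w.sum(), v+(w*Y).sum()/w.sum()
c=bot.get_calibration('top'); a=cv2.imread('pics/top0.png'); t=cv2.imread('pics/top17.png')
hsv=cv2.cvtColor(t,cv2.COLOR_BGR2HSV); m=((hsv[...,2]>125)&(hsv[...,1]<70)).astype(np.uint8)*255
for n,(u,v) in enumerate([(238,163),(267,166),(296,169),(325,172)]):
    s=onz(c,*blob(a,u,v,5,90),.023)[:2]
    M=np.zeros_like(m); M[v-17:v+17,u-14:u+16]=m[v-17:v+17,u-14:u+16]
    M=cv2.morphologyEx(M,cv2.MORPH_CLOSE,np.ones((5,5)))
    k=max(cv2.findContours(M,cv2.RETR_EXTERNAL,cv2.CHAIN_APPROX_NONE)[0],key=cv2.contourArea)
    q=np.array([onz(c,x,y,.042)[:2] for x,y in k[:,0]],np.float32)
    r=cv2.minAreaRect(q*1000)
    print(n+1,'size',np.round(r[1],1),'ang',round(r[2],1),'err mm',(np.array(r[0])-s*1000).round(1))
E
```

```text
1 size [35.7 29.4] ang 0.5 err mm [2.  0.5]
2 size [42.8 42.2] ang 84.6 err mm [0.5 1. ]
3 size [54.8 54.5] ang 85.1 err mm [ 1.2 -0.2]
4 size [66.7 66.8] ang 85.0 err mm [ 1.  -0.7]
```

```bash
python3 - <<'E'
from h import *
st(); bot.job_done()
E
```

```text
t 36.1 p [ 0.4999 -0.2691  0.2961] yaw 84.78 F [-1.   0.   0.4] w 0.0858
the job is handed in; nothing more can be done
```

The four steel nozzles are on the rack in the order asked. From the blue station (left, +y) outward they stand 28, 40, 52, 64 on studs 1 to 4. The job was handed in at 36.1 s with the gripper empty and clear; no verdict is reported.

**What I did:** I gripped each nozzle by its collar, square to its hood, and turned it to match the rack. I lowered each one until it touched the deck (6–12 N), then released it. The flux jar and both yellow look-alikes were not touched.

**Last checks:**
- **Standing:** the top and scene views show all four upright on the deck.
- **Centring:** the top view puts the 40, 52 and 64 hoods within about 1.3 mm of their studs, with sides within about 0.5° of the rack.
- **Weaker check on the 28:** its top-view figure, 2 mm off, is unreliable because the collar merged into its outline (it read 36 × 29 mm). The wrist view showed it centred across the rack.
- **Camera disagreement:** the three cameras differed by up to about 5 mm on stud positions. I used the close wrist views, which matched the 28 nozzle's gripped position to about 0.5 mm.
- **Studs 3 and 4:** the held hood hid these two studs during lowering, so I placed those nozzles from the measured stud row and the rack edges, which differed by about 1 mm.

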